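Restock the tape carousel in the storeroom

ROBOT

A 6-joint arm with a two-finger parallel gripper is mounted at the origin on the work surface. World frame = base frame: x ahead of the robot, y to its left, z up, the work surface at z = 0. Lengths are in m, angles in degrees, forces in N, time in s.
With the tool pointing down it reaches from about 0.325 to 0.775 m from the base axis. Payload 5.5 kg.
Tool frame: the origin (TCP) lies at the centre of the arm's flange, where the gripper is bolted on; the fingertips stand 182 mm ahead of it and the grasp point (between the pads) lies 163 mm ahead of it; z points along the fingers, y is the line along which they close (so a half turn about z gives the same grasp; the last joint's range is limited). The gripper opens to 88 mm and grips with 3 to 60 N. Pads are 20 mm wide; open, the fingers measure 115 mm over their backs; the gripper's body (75 mm by 178 mm) begins 61 mm behind the grasp point.
Start: joints at [66.308, 5.22, 70.514, -0, 104.267, -3.249], TCP at [0.21, 0.562, 0.405] pointing down, gripper open.
Joint ranges: [-164.24, 164.24], [-49.07, 125.15], [9.68, 141.18], [-86.29, 266.29], [3.28, 154.24], [-151.56, 151.56]. Speed limits (degrees/s): [147.25, 147.25, 172.46, 180, 180, 180].

INTERFACE

Orientations are given as [roll, pitch, yaw] about the fixed x, y, z axes, in that order (R = Rz(yaw) Ry(pitch) Rx(roll)).
In Python, from station import r gives the robot as it stands. The module is installed in compiled form; this text tells all that it offers. Calls block until the motion is done:
- r.reach(position, orientation): joint-space move of the TCP to a pose.
- r.servo_line(position, rotation=None, speed=0.15): straight line of the TCP; rotation=None keeps the orientation; speed is the mean speed in m/s.
- r.move_joints(angles): joint-space move.
- r.let_go() and r.grab(squeeze=None): open the fingers fully, or close them until they stop; squeeze is the grip in N (None keeps the last).
- r.wait(seconds).
- r.inverse_kinematics(position, orientation): joint angles nearest the present ones, or None.
- r.sense(): the state.
- r.snapshot(name): name is "scene" or "top" or "wrist"; returns a dict with "frame" (384x512x3 uint8, red, green, blue), "fx", "fy", "cx", "cy" (pixels), "R" (3x3) and "t" (3): a world point X has camera coordinates R X + t. Camera axes: x right, y down, z forward; pixel columns grow to the right and rows downward; lengths in m; the calibration is good to about 2 mm. A picture is of the moment at which its call begins. There is no depth.
A pose or a line that the arm cannot do raises r.IKError and nothing moves.
- r.hand_in(): hands the job in; it is judged then, once.
The state is a dict: "clock": time; "joints": joint angles; "joint_vel": joint speeds; "joint_torque": joint torques, N m; "tcp_pos": TCP position; "orientation": TCP orientation; "contact_force": force on the tool from outside, world axes, zero at the start; "torque": the same for the moment, N m; "opening": finger opening in m; "gripper_force": force on a finger pad.
Only numpy, scipy, OpenCV 4.12 (cv2) and the standard library are available. Lean on these libraries where they do the work, as an engineer would, in place of code of your own. Each camera call takes 0.05 s, during which the arm holds its last target. There are 200 camera calls.

TASK

Put the office tape away: turn the carousel a quarter turn anticlockwise until it clicks into its loading position and put every small office tape roll over the tray's spindles, down to the plate or to the roll beneath, no more than three on one spindle. Only then slide the loaded tray into the carousel's bay, its edges under the lips, until it is fully home, and turn the carousel back to its stowed position with the bay's mouth facing the guard plate. Leave the other things on the table where they are.

Things in the scene. Friction and masses are not known exactly. Their poses are not given: they have to be found in the camera images.
- carousel (a joint): turntable angle, rad, growing anticlockwise from above. 0 = stowed (bay mouth faces the guard plate), 1.571 = loading position, a quarter turn anticlockwise. An over-centre spring holds it against a stop at each and snaps it on to whichever is nearer when released; turning takes up to 4 N at the knob. The stand is fixed to the table, its place and yaw (0 +- 0.2) vary
- carousel_axis (a point): point on the turntable's axis on its upper face, 27 mm above the table (plywood disc, radius 136 mm, on a dark steel foot, radius 142 mm). Turns with it: x points out of the bay's mouth. A grey guard plate, 110 mm wide, 65 mm high, stands fixed on the foot's rim 152 mm from the axis, where the mouth points at joint value 0 (world +x, away from the robot, at stand yaw 0)
- bay_home (a point): where the tray's origin is when fully home; on the turntable's face. x points out of the mouth (the tray slides in towards -x), z up. Bay open above: 2 aluminium side walls 136 mm apart inside, 20 mm high, x -92 to 98 mm, then flared 30 mm; lips overhang them to 116 mm apart, underside 14 mm above the face: the tray's long edges run under them. Back wall 30 mm high stops the tray
- knob_top (a point): centre of the top of the turntable's knob: an upright black cylinder, 22 mm diameter, 72 mm high above the turntable's face (top 99 mm above the table), 122 mm from the axis, behind the bay's back wall, across from the mouth; rigidly fixed to the turntable, to turn it by
- tray: loose flat grey tray for tape rolls, 180 mm (x) by 130 mm (y), plate 6 mm thick with a decorative 4 mm rim well inside the long edges, about 0.35 kg; carries two upright steel spindles and an upright grip. Origin: centre of its underside. Symmetric: either end may go into the bay first
- spindle_a (a point): centre of the top of one spindle, an upright steel pin on the tray, 18 mm diameter, top 68 mm above the tray's underside (62 mm above the plate), 58 mm from the tray's centre along its +x; holds up to three rolls one on another
- spindle_b (a point): the same for the other spindle, 58 mm from the tray's centre along its -x
- grip_top (a point): centre of the top of the tray's grip: an upright grey post in the middle of the tray, 26 mm (tray x) by 12 mm (tray y), top 90 mm above the tray's underside; axes as the tray's
- roll1: roll of office tape lying flat: a ring 54 mm outside diameter, 26 mm hole, 19 mm wide (high), about 50 g, beige; loose on the table. Origin: centre of its underside, z along its axis. May be absent
- roll2: roll of office tape lying flat: a ring 54 mm outside diameter, 26 mm hole, 19 mm wide (high), about 50 g, beige; loose on the table. Origin: centre of its underside, z along its axis. May be absent
- roll3: roll of office tape lying flat: a ring 54 mm outside diameter, 26 mm hole, 19 mm wide (high), about 50 g, beige; loose on the table. Origin: centre of its underside, z along its axis. May be absent
- roll4: roll of office tape lying flat: a ring 54 mm outside diameter, 26 mm hole, 19 mm wide (high), about 50 g, beige; loose on the table. Origin: centre of its underside, z along its axis. May be absent
- roll5: roll of office tape lying flat: a ring 54 mm outside diameter, 26 mm hole, 19 mm wide (high), about 50 g, beige; loose on the table. Origin: centre of its underside, z along its axis. May be absent
- sharpener: black and steel pencil sharpener, upright cylinder 42 mm diameter, 44 mm high; may stand among the rolls. Bystander; origin: centre of its underside
- parcel_roll: wide brown parcel tape ring, 104 mm diameter, 48 mm high; not one of the rolls for the tray. Bystander; origin: centre of its underside
- stapler: stapler, 140 x 34 x 55 mm. Bystander; origin: centre of its underside
- calculator: pocket calculator, 130 x 75 x 15 mm. Bystander; origin: centre of its underside
- punch: paper punch, 100 x 100 x 65 mm. Bystander; origin: centre of its underside
- mug: white mug, 80 mm diameter, 92 mm high, handle at +y. Bystander; origin: centre of its underside
Mind the look-alikes: they are no part of the job. What is shaped like the roll2 but blue or green is not meant.

How it is judged:
By the outcome, as a careful person would: the job done as asked, in the order asked, and still so for the second after the job is handed in, with the robot touching nothing.
Of roll1, roll2, roll3, roll4, roll5 only 3 to 5 are there at a start; the rules pass over those that are not, and their reading is None.
At some moment in a run one of roll1, roll2, roll3, roll4, roll5 may be knocked a few centimetres aside while the robot is not near it.
Once in a run the grip may slacken for a moment while it holds something.
It also fails if it takes over 210 s, if anything falls off the work surface, if the arm or the gripper's body presses on something with over 40 N, if the wrist force passes 120 N, or if a joint passes its speed limit or range.

## Working session

There is one attempt and no reset: what is moved stays moved. The work goes in short steps, each a Python script; the robot and the scene stay as the last script left them, time stands still between calls to the robot, and variables do not carry over. Pictures are saved under pics/ and viewed, at most 14 in all, crops included, and the job is handed in when it is done.

```bash
mkdir -p pics
python3 - <<'E'
from station import r
import cv2,numpy as np
for n in ("top","scene"):
    s=r.snapshot(n); cv2.imwrite(f"pics/{n}0.png",cv2.resize(s["frame"][:,:,::-1],None,fx=1.5,fy=1.5,interpolation=cv2.INTER_CUBIC)); np.savez(n+"0.npz",**s)
    R,t=np.array(s["R"]),np.array(s["t"]); print(n,s["fx"],s["cx"],s["cy"],-R.T@t,R.round(3).tolist())
print(r.sense())
E
```

```text
top 473.31052273506754 256.11855519597157 195.99700370651863 [ 0.26154497 -0.04417213  1.48126259] [[0.001, -1.0, -0.012], [-0.987, 0.001, -0.162], [0.162, 0.012, -0.987]]
scene 459.57061077815223 258.6634482126481 190.66337160482746 [0.90443659 0.47833438 1.21893583] [[-0.769, 0.639, 0.002], [0.55, 0.663, -0.509], [-0.326, -0.39, -0.861]]
{'clock': 0.1, 'joints': array([ 6.63069711e+01,  5.25917317e+00,  7.05741994e+01, -8.57898914e-04,
        1.04265231e+02, -3.24846768e+00]), 'joint_vel': array([ 0.01068529, -0.05721957, -0.10230649,  0.00942449, -0.0103986 ,
        0.07657868]), 'joint_torque': array([ 2.54329272e-03, -4.47855449e+01, -4.07569027e+01,  7.00845500e-02,
        2.84349429e-02, -1.18539811e-04]), 'tcp_pos': array([0.20960636, 0.56226002, 0.4036234 ]), 'orientation': array([-1.79901507e+02, -4.75702119e-03,  1.59555224e+02]), 'contact_force': array([0.0948913 , 0.31108281, 0.29673718]), 'torque': array([-0.05731582,  0.01742587,  0.02683309]), 'gripper_force': 0.0, 'opening': 0.08778268869463542}
```

View pics/top0.png

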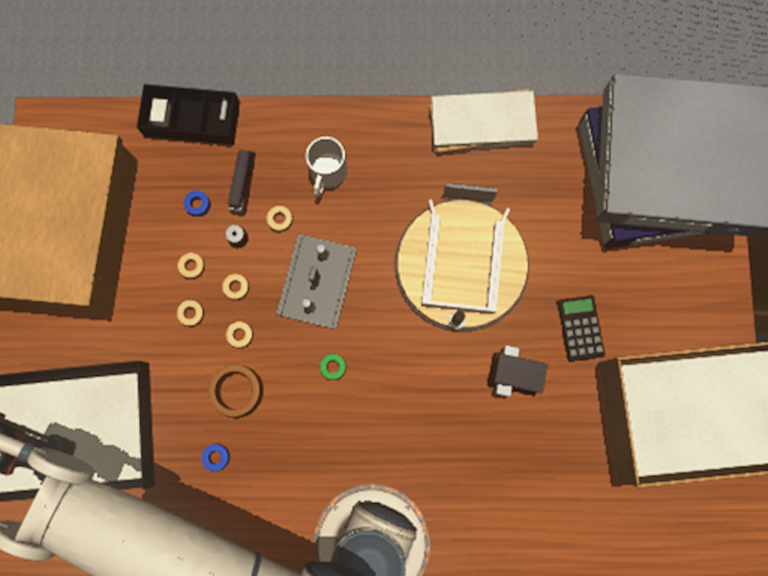

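View pics/scene0.png

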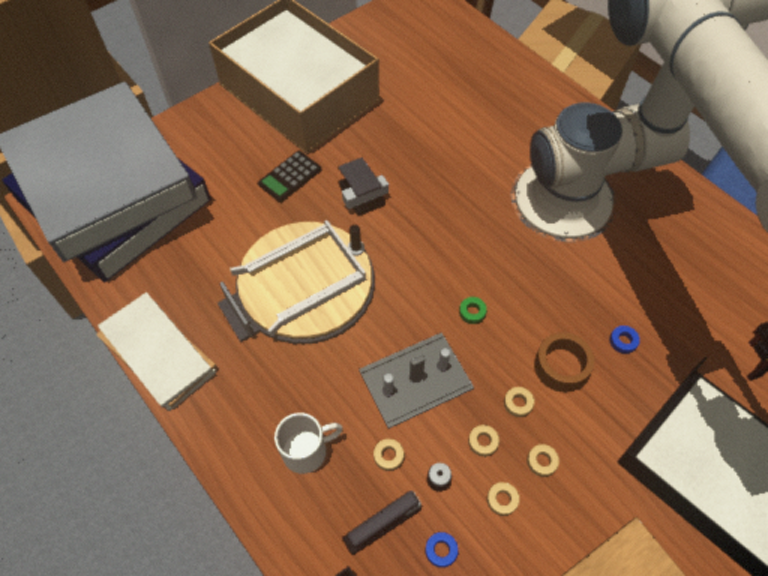

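```bash
cat > h.py <<'E'
from station import r
import cv2,numpy as np
def snap(n):
    s=r.snapshot(n); s["hsv"]=cv2.cvtColor(s["frame"],cv2.COLOR_RGB2HSV); return s
def ray(s,uv,z):
    uv=np.atleast_2d(np.asarray(uv,float)); R,t=np.array(s["R"]),np.array(s["t"]); c=-R.T@t
    d=np.c_[(uv[:,0]-s["cx"])/s["fx"],(uv[:,1]-s["cy"])/s["fy"],np.ones(len(uv))]@R
    return c+d*((z-c[2])/d[:,2])[:,None]
def proj(s,X):
    p=np.array(s["R"])@np.asarray(X,float)+np.array(s["t"]); return np.array([s["fx"]*p[0]/p[2]+s["cx"],s["fy"]*p[1]/p[2]+s["cy"]])
def blobs(s,lo,hi,amin,amax):
    m=cv2.inRange(s["hsv"],np.array(lo),np.array(hi))
    cs,_=cv2.findContours(m,cv2.RETR_EXTERNAL,cv2.CHAIN_APPROX_NONE)
    return [c[:,0,:] for c in cs if amin<cv2.contourArea(c)<amax]
def rolls(s,zs=0.012):
    out=[]
    for c in blobs(s,(12,60,130),(28,190,255),80,420):
        w=ray(s,c,zs)[:,:2].astype(np.float32); (p,rad)=cv2.minEnclosingCircle(w)
        if .022<rad<.036: out.append((round(float(p[0]),4),round(float(p[1]),4),round(float(rad),4)))
    return out
E
python3 - <<'E'
from h import *
for n in("top","scene"):
    s=snap(n); print(n,rolls(s))
    for c in blobs(s,(12,40,110),(28,200,255),2500,30000):
        w=ray(s,cv2.convexHull(c)[:,0],.027)[:,:2].astype(np.float32); print(" disc",len(c),cv2.fitEllipse(w),cv2.minEnclosingCircle(w))
    pts={"top":[(210,175),(225,205),(205,205),(288,178),(305,212)],"scene":[(270,262),(260,250),(290,265),(237,160),(180,185)]}[n]
    print([s["hsv"][v,u].tolist() for u,v in pts])
    for c in blobs(s,(0,0,60),(179,60,150),400,5000):
        w=ray(s,c,.006)[:,:2].astype(np.float32); print(" gray",cv2.contourArea(c),cv2.minAreaRect(w))
top=cv2.resize(snap("top")["frame"][110:240,170:360,::-1],None,fx=4,fy=4,interpolation=cv2.INTER_NEAREST); cv2.imwrite("pics/crop1.png",top)
E
```

```text
top [(0.4194, 0.2773, 0.03), (0.4651, 0.3878, 0.032), (0.571, 0.3865, 0.0307), (0.6698, 0.1995, 0.0298)]
 disc 560 ((0.05737294256687164, 0.49369919300079346), (0.2686959505081177, 0.6099534630775452), 173.0787811279297) ((0.04192729666829109, 0.4893462061882019), 0.2726851999759674)
 disc 2027 ((0.5622179508209229, -0.20149853825569153), (0.3944742977619171, 0.46163657307624817), 7.399316310882568) ((0.541888952255249, -0.21423843502998352), 0.2330186367034912)
 disc 365 ((0.6875938177108765, 0.6904215216636658), (0.33886322379112244, 0.46788930892944336), 93.72760009765625) ((0.6797014474868774, 0.6997119784355164), 0.22768305242061615)
[[19, 37, 143], [20, 36, 148], [13, 71, 68], [18, 13, 240], [14, 95, 78]]
 gray 845.5 ((-0.009705686941742897, -0.006290897727012634), (0.15155595541000366, 0.07534409314393997), 53.19754409790039)
 gray 1623.0 ((0.14873841404914856, 0.5574917197227478), (0.3392517566680908, 0.12396371364593506), 74.41647338867188)
 gray 547.5 ((0.3368853032588959, -0.30687156319618225), (0.09666609764099121, 0.06725004315376282), 77.30032348632812)
 gray 2075.0 ((0
[... 324 characters left out ...]
21153470873832703, 0.5982521176338196), (0.22003763914108276, 0.2611837089061737), 5.708622455596924)
 gray 2534.5 ((0.533947229385376, 0.11752115935087204), (0.12827840447425842, 0.17756828665733337), 76.11156463623047)
 gray 414.5 ((0.5982507467269897, -0.20189526677131653), (0.16436348855495453, 0.28331366181373596), 82.69072723388672)
 gray 497.5 ((0.3205907642841339, -0.3244484066963196), (0.11592214554548264, 0.10560289770364761), 76.23786163330078)
 gray 534.0 ((-0.34869489073753357, -0.5159865617752075), (0.15245535969734192, 0.12425290048122406), 16.871810913085938)
 gray 4813.0 ((0.3301536738872528, -0.9991532564163208), (0.4466915726661682, 0.45196232199668884), 84.75985717773438)
```

View pics/crop1.png

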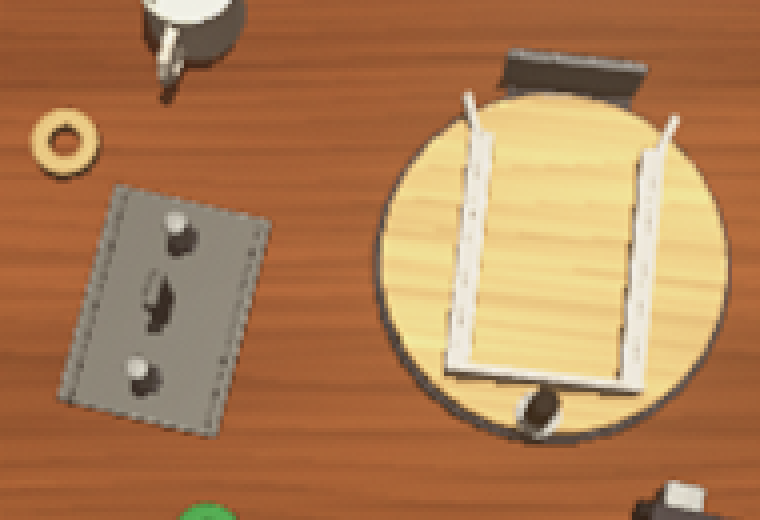

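Run:
```python
from h import *
s=snap("top"); H=s["hsv"]
# roll ring pixel, plywood pixel samples, table
print("roll",H[188:194,148:166].reshape(-1,3)[::6].tolist())
print("ply",H[170:182:4,295:320:6].reshape(-1,3).tolist(),"table",H[230:250:6,250:280:9].reshape(-1,3).tolist())
print("wall",H[175,280:296].tolist())
print("knob",H[205:220,305].tolist())
```

```text
roll [[15, 148, 189], [15, 142, 81], [18, 126, 188], [16, 140, 195], [12, 161, 92], [16, 137, 177], [16, 137, 199], [11, 173, 133], [15, 149, 187], [16, 136, 200], [12, 173, 149], [14, 134, 187], [16, 139, 195], [11, 173, 137], [16, 126, 198], [17, 139, 192], [12, 170, 135], [18, 123, 222]]
ply [[20, 110, 238], [20, 110, 237], [20, 111, 236], [20, 113, 234], [20, 113, 234], [24, 98, 241], [24, 98, 241], [23, 99, 241], [22, 103, 241], [22, 104, 241], [23, 102, 241], [23, 98, 241], [23, 102, 241], [21, 106, 240], [20, 112, 235]] table [[11, 174, 169], [11, 173, 170], [11, 172, 169], [11, 171, 166], [11, 174, 160], [11, 173, 156], [11, 172, 151], [11, 173, 150], [12, 174, 154], [11, 174, 152], [11, 173, 152], [11, 173, 159], [11, 176, 164], [11, 176, 161], [11, 174, 169], [12, 173, 175]]
wall [[24, 99, 240], [24, 98, 241], [24, 99, 242], [21, 96, 229], [17, 40, 211], [21, 17, 240], [21, 20, 238], [22, 19, 237], [21, 17, 240], [21, 38, 235], [20, 112, 230], [22, 105, 241], [22, 104, 241], [22, 104, 241], [23, 103, 241], [23, 103, 241]]
knob [[16, 71, 108], [16, 111, 92], [16, 124, 80], [14, 104, 71], [15, 103, 77], [14, 95, 78], [14, 96, 80], [13, 95, 78], [14, 110, 72], [14, 138, 63], [15, 147, 59], [15, 98, 73], [19, 42, 135], [20, 34, 159], [17, 43, 118]]
```

```bash
python3 - <<'E'
import re
t=open('h.py').read().replace("(12,60,130),(28,190,255),80,420","(13,50,150),(28,158,255),80,500")
t+='''
from scipy.optimize import least_squares
def carousel(s,zw=.047):
    b=max(blobs(s,(17,60,190),(28,140,255),1500,20000),key=lambda c:-np.linalg.norm(ray(s,c,.027).mean(0)[:2]-[.56,-.2]))
    m=cv2.inRange(s["hsv"],np.array((17,60,190)),np.array((28,140,255))); v,u=np.nonzero(m)
    P=ray(s,np.c_[u,v],.027)[:,:2]; uv=np.c_[u,v][np.linalg.norm(P-[.56,-.2],axis=1)<.17].astype(np.int32)
    h=ray(s,cv2.convexHull(uv)[:,0],.027)[:,:2]
    f=least_squares(lambda p:np.linalg.norm(h-p[:2],axis=1)-p[2],[.56,-.2,.136],loss="soft_l1",f_scale=.002).x
    v,u=np.nonzero(cv2.inRange(s["hsv"],np.array((0,0,170)),np.array((179,45,255))))
    W=ray(s,np.c_[u,v],zw)[:,:2]-f[:2]; W=W[np.linalg.norm(W,axis=1)<.14]
    return f,W
def walls(W,yaw):
    for _ in range(3):
        L=W@np.array([[np.cos(yaw),-np.sin(yaw)],[np.sin(yaw),np.cos(yaw)]]); o=[]
        for sg in(1,-1):
            q=L[(abs(L[:,0])<.08)&(abs(L[:,1]*sg-.068)<.022)]
            if len(q)>20: o.append(np.r_[np.polyfit(q[:,0],q[:,1],1),len(q)])
        if not o: break
        yaw+=np.mean([a[0] for a in o])
    bk=L[(abs(L[:,1])<.05)&(L[:,0]<-.06)]
    return yaw,o,np.percentile(bk[:,0],[2,50,98]) if len(bk) else None
'''
open('h.py','w').write(t)
E
python3 - <<'E'
from h import *
for n in("top","scene"):
    s=snap(n); print(n,rolls(s)); f,W=carousel(s); print(f,walls(W,-.1))
    if n=="top": print("knob",ray(s,(306.7,209.5),.099)-np.r_[f[:2],0], "plate", ray(s,[(298,123),(331,127)],.065)-np.r_[f[:2],0])
E
```

```text
top [(0.4197, 0.2782, 0.0278), (0.4649, 0.3838, 0.0276), (0.522, 0.2905, 0.0277), (0.5672, 0.3862, 0.0277), (0.6704, 0.2007, 0.0279)]
[ 0.5676683  -0.18887871  0.13459493] (np.float64(-0.11769682052526918), [array([1.93877248e-03, 6.70540473e-02, 2.85000000e+02]), array([-1.93263712e-03, -6.63579109e-02,  2.98000000e+02])], array([-0.13552623, -0.09577947, -0.09200874]))
knob [[-0.11947053  0.01280669  0.099     ]] plate [[ 0.15631002  0.03208954  0.065     ]
 [ 0.14308934 -0.06995621  0.065     ]]
scene [(0.5642, 0.3825, 0.0284), (0.4616, 0.38, 0.028), (0.6665, 0.1944, 0.0287), (0.5172, 0.2849, 0.0286), (0.4157, 0.2734, 0.0282)]
[ 0.56808877 -0.19022572  0.13449138] (np.float64(-0.11972180509620878), [array([1.69695317e-03, 6.75881374e-02, 2.72000000e+02]), array([-1.71387746e-03, -6.65304252e-02,  2.59000000e+02])], array([-0.11330026, -0.09987368, -0.09651702]))
```

```bash
sed -i 's/zs=0.012/zs=0.019/' h.py
cat >> h.py <<'E'
AX=np.array([.5679,-.1895]); Y0=-.1187; d2r=np.pi/180
def knob(th): a=np.pi+Y0+th; return AX+.122*np.array([np.cos(a),np.sin(a)])
def pose(xy,z,yaw): return [float(xy[0]),float(xy[1]),float(z)],[180,0,float((yaw+180)%360-180)]
def j6ok(xy,z,yaw):
    q=r.inverse_kinematics(*pose(xy,z,yaw)); return None if q is None else np.round(q,0)
def turn(th0,th1,yb,n=9,z=.245):
    for th in np.linspace(th0,th1,n+1)[1:]:
        r.servo_line(*pose(knob(th),z,yb+np.degrees(th)),speed=.08)
E
python3 - <<'E'
from h import *
for yb in(-6.8,173.2): print([j6ok(knob(t),.245,yb+np.degrees(t)) for t in(0,.8,1.571)])
for n in("top","scene"): print(rolls(snap(n)))
E
```

```text
[array([-25., -12., 103.,  -0.,  89.,  71.]), array([-33.,  -2.,  94.,  -0.,  88.,  18.]), array([-32.,  12.,  79.,   0.,  89., -26.])]
[array([ -25.,  -12.,  103.,    0.,   89., -109.]), None, None]
[(0.4189, 0.2767, 0.0277), (0.4639, 0.3818, 0.0275), (0.5207, 0.2889, 0.0276), (0.5657, 0.3842, 0.0276), (0.6685, 0.1995, 0.0278)]
[(0.5667, 0.383, 0.0283), (0.4644, 0.3809, 0.0281), (0.6681, 0.1964, 0.0285), (0.52, 0.2865, 0.0284), (0.4186, 0.2751, 0.0278)]
```

Run:
```python
from h import *
yb=np.degrees(Y0)
r.reach(*pose(knob(0),.36,yb)); r.servo_line(*pose(knob(0),.245,yb)); r.grab(30)
s=r.sense(); print(s["opening"],s["contact_force"])
turn(0,np.pi/2+.02,yb); s=r.sense(); print(s["opening"],s["contact_force"],s["clock"])
r.let_go(); r.servo_line(*pose(knob(np.pi/2+.02),.36,yb+91)); 
r.reach(*pose([.45,.05],.40,-13.8))
for n in("top","scene"):
    p=snap(n);f,W=carousel(p);print(f,walls(W,Y0+np.pi/2),rolls(p))
    if n=="scene": cv2.imwrite("pics/scene1.png",p["frame"][:,:,::-1])
print(r.sense()["clock"])
```

```text
0.02162790344166383 [0.44424281 1.75780971 0.00574087]
0.021607902447556792 [-2.43173542 -0.90009058  0.68757147] 8.9333
[ 0.56768199 -0.18905418  0.13446054] (np.float64(1.4512213996231809), [array([-1.32831719e-03,  6.79089165e-02,  2.88000000e+02]), array([ 1.32807570e-03, -6.58418464e-02,  2.81000000e+02])], array([-0.13299336, -0.09732174, -0.09343501])) [(0.4289, 0.3244, 0.0277), (0.4639, 0.3818, 0.0275), (0.5207, 0.2889, 0.0276), (0.566, 0.3846, 0.0274), (0.6684, 0.1997, 0.028)]
[ 0.56804195 -0.18986457  0.13479341] (np.float64(1.4534587107195198), [array([-2.31673193e-03,  6.65131546e-02,  2.57000000e+02]), array([ 2.27774691e-03, -6.76843299e-02,  2.79000000e+02])], array([-0.12023065, -0.1037992 , -0.10030815])) [(0.5663, 0.3831, 0.0285), (0.4639, 0.3804, 0.0281), (0.6688, 0.1966, 0.029), (0.52, 0.2865, 0.0284), (0.4282, 0.3227, 0.0279)]
13.05
```

View pics/scene1.png

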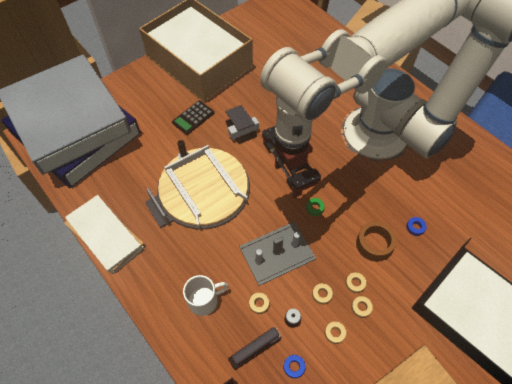

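```bash
cat >> h.py <<'E'
TC=np.array([.533,.1177]); TY=-13.8; ux=np.array([np.cos(TY*d2r),np.sin(TY*d2r)]); uy=np.array([-ux[1],ux[0]])
SP={"a":TC+.058*ux,"b":TC-.058*ux}
def park(): r.reach(*pose([.45,.05],.40,-13.8))
def table_rolls():
    A,B=rolls(snap("top")),rolls(snap("scene")); out=[]
    for a in A:
        m=[b for b in B if np.hypot(a[0]-b[0],a[1]-b[1])<.012]
        p=np.array((np.array(a[:2])+m[0][:2])/2 if m else a[:2])
        if min(np.linalg.norm(p-q) for q in SP.values())>.06: out.append(p)
    return out
def obstacles():
    s=r.snapshot("top")
    O=[(ray(s,(235/1.5,235/1.5),.044)[0,:2],.021),(ray(s,(235/1.5,390/1.5),.048)[0,:2],.052)]
    O+=[(TC+i*.09*ux+j*.065*uy,0) for i in(-1,0,1) for j in(-1,1)]
    m=ray(s,(325/1.5,155/1.5),.092)[0,:2]; mh=ray(s,(318/1.5,190/1.5),.06)[0,:2]
    return O,[(m,.04),(mh,.012)]
def grasp_yaw(p,others):
    O,M=obstacles(); best=None
    for yaw in np.arange(-103.8,77,15):
        c=(yaw+90)*d2r; v=np.array([np.cos(c),np.sin(c)])
        cl=min(np.linalg.norm(p+k*v-o)-rad for k in(-.05,.05) for o,rad in O+M+[(q,.027) for q in others])
        cm=min(np.linalg.norm(p+k*v-o)-rad-.037 for k in(-.06,0,.06) for o,rad in M)
        if r.inverse_kinematics(*pose(p,.187,yaw)) is None: continue
        sc=min(cl,.035)+min(cm,0)-.0001*abs(yaw-TY)
        if best is None or sc>best[0]: best=(sc,yaw,cl,cm)
    return best
def pick(p,yaw):
    r.reach(*pose(p,.30,yaw)); r.servo_line(*pose(p,.187,yaw)); r.grab(30)
    r.servo_line(*pose(p,.30,yaw)); return r.sense()["opening"]
def put(sp,k):
    q=SP[sp]; r.reach(*pose(q,.33,TY)); print("over",r.sense()["opening"],r.sense()["contact_force"].round(1))
    z=.187+.006+.019*k+.0015
    f0=r.sense()["contact_force"][2]
    for zz in (.187+.069,.187+.055,.187+.045,z+.003,z):
        if zz>r.sense()["tcp_pos"][2]: continue
        r.servo_line(*pose(q,zz,TY),speed=.06); f=r.sense()["contact_force"]-[0,0,f0]
        if f[2]>4: print("CONTACT",zz,f.round(1)); return False
    print("down",f.round(1)); r.let_go(); r.servo_line(*pose(q,.33,TY)); return True
E
python3 - <<'E'
from h import *
T=table_rolls(); print(np.round(T,4).tolist())
G=[grasp_yaw(p,[q for j,q in enumerate(T) if j!=i]) for i,p in enumerate(T)]; print(np.round(G,3).tolist())
i=[k for k,p in enumerate(T) if abs(p[0]-.52)<.01][0]
print(pick(T[i],G[i][1]), put("b",0)); park()
p=snap("scene"); print(r.sense()["clock"],np.round(table_rolls(),3).tolist())
cv2.imwrite("pics/scene2.png",cv2.resize(p["frame"][190:350,200:400,::-1],None,fx=4,fy=3.7))
E
```

```text
[[0.4285, 0.3239], [0.4642, 0.381], [0.5201, 0.2875], [0.5658, 0.3839], [0.669, 0.1986]]
[[0.031, 31.2, 0.036, 0.253], [0.029, 46.2, 0.035, 0.259], [0.034, 1.2, 0.039, 0.177], [0.034, 1.2, 0.039, 0.21], [0.034, 1.2, 0.036, 0.003]]
over 0.0528572038719773 [ 0.9  0.3 -0.8]
down [ 0.4 -0.1  0.1]
0.05328494760832462 True
22.975 [[0.429, 0.324], [0.464, 0.381], [0.566, 0.384], [0.668, 0.198]]
```

View pics/scene2.png

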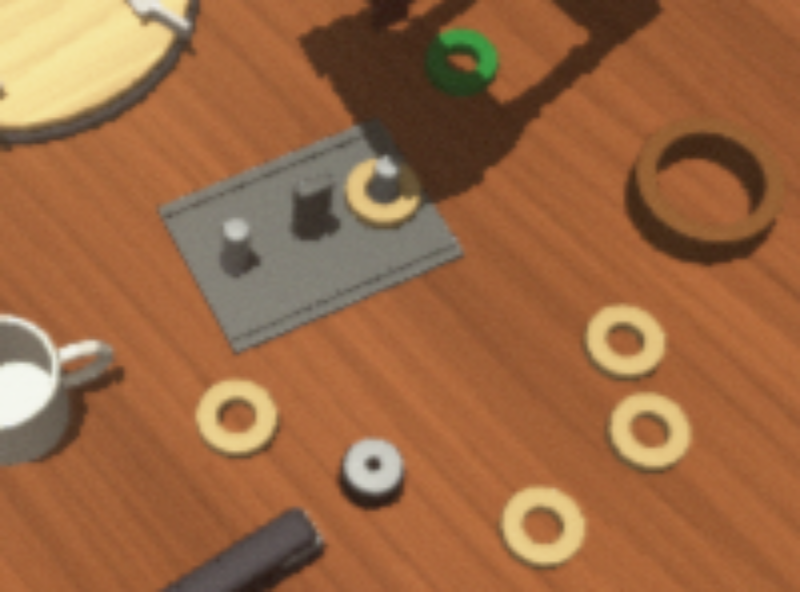

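```bash
sed -i 's/min(cm,0)/min(cm,.02)/' h.py
python3 - <<'E'
from h import *
plan=[("a",0),("b",1),("a",1),("a",2)]
order=[(.566,.384),(.464,.381),(.4285,.324),(.668,.198)]
for (sp,k),o in zip(plan,order):
    T=table_rolls(); p=min(T,key=lambda q:np.linalg.norm(q-o)); g=grasp_yaw(p,[q for q in T if q is not p]); print(len(T),p.round(4),np.round(g,3))
    w=pick(p,g[1]); print("pick",w)
    if not .045<w<.06: print("LOST");break
    if not put(sp,k): break
    w=0;park(); print(r.sense()["clock"])
p=snap("scene"); print(np.round(table_rolls(),3).tolist())
cv2.imwrite("pics/scene3.png",cv2.resize(p["frame"][190:350,200:400,::-1],None,fx=4,fy=3.7))
E
```

```text
4 [0.5659 0.3839] [  0.055 -13.8     0.064   0.22 ]
pick 0.05282726314521508
over 0.052717284296308786 [ 0.7  0.3 -0.4]
down [-0.2  0.4 -0.3]
33.6583
3 [0.4644 0.3814] [ 0.05  31.2    0.037  0.261]
pick 0.05319518518131412
over 0.05321398727088546 [-0.4  0.2 -0.1]
down [-0.8 -0.3 -0.2]
43.4417
2 [0.4286 0.3237] [  0.055 -13.8     0.062   0.289]
pick 0.053941326771418434
over 0.05394885137381833 [-0.2  0.4 -0.6]
down [ 0.6  0.1 -0.3]
53.2917
1 [0.6686 0.1982] [4.60e-02 7.62e+01 5.30e-02 2.50e-02]
pick 0.05385735370065877
over 0.05368030422176799 [ 0.2  0.2 -1. ]
down [ 0.6 -0.1  0.7]
62.7
[]
```

View pics/scene3.png

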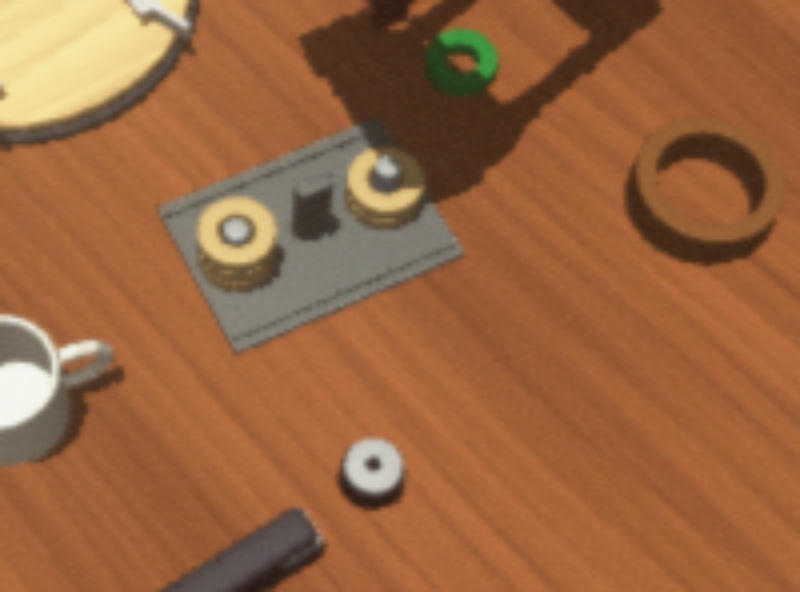

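```bash
cat >> h.py <<'E'
MY=np.degrees(Y0)+90; mx=np.array([np.cos(MY*d2r),np.sin(MY*d2r)])
def bay(x): return AX+x*mx
def plate(n,z):
    s=snap(n)
    for c in blobs(s,(0,0,60),(179,60,150),1000,5000):
        w=ray(s,cv2.convexHull(c)[:,0],z)[:,:2].astype(np.float32); q=cv2.minAreaRect(w)
        if abs(max(q[1])-.18)<.03 and abs(min(q[1])-.13)<.025: print(n,np.round(q[0],4),np.round(q[1],3),round(q[2],1))
E
python3 - <<'E'
from h import *
for n in("top","scene"): plate(n,.006)
for y0 in(-13.8,166.2):
    for d in(97,-83): print(y0,d,[j6ok(p,.3,y) for p,y in((TC,y0),((.50,.10),y0+d),(bay(.24),y0+d),(bay(0),y0+d))])
E
```

```text
scene [0.5343 0.1173] [0.129 0.178] 76.6
-13.8 97 [array([  9.,  -3.,  89.,  -0.,  94., 113.]), array([ 7., -8., 95., -0., 94., 14.]), array([ 1.,  5., 81., -0., 94.,  8.]), array([-22.,   5.,  81.,   0.,  94., -15.])]
-13.8 -83 [array([  9.,  -3.,  89.,  -0.,  94., 113.]), None, None, None]
166.2 97 [array([  9.,  -3.,  89.,   0.,  94., -67.]), None, None, None]
166.2 -83 [array([  9.,  -3.,  89.,   0.,  94., -67.]), array([ 7., -8., 95., -0., 94., 14.]), array([ 1.,  5., 81., -0., 94.,  8.]), array([-22.,   5.,  81.,   0.,  94., -15.])]
```

Run:
```python
from h import *
h=.233
r.reach(*pose(TC,.36,TY)); r.servo_line(*pose(TC,h,TY)); r.grab(50); print(r.sense()["opening"])
r.servo_line(*pose(TC,h+.03,TY),speed=.06); print(r.sense()["opening"],r.sense()["contact_force"].round(1))
r.servo_line(*pose((.50,.10),h+.05,TY),speed=.08)
r.servo_line(*pose((.50,.10),h+.05,(TY+MY)/2),speed=.08)
r.servo_line(*pose((.50,.10),h+.05,MY),speed=.08)
r.servo_line(*pose(bay(.245),h+.05,MY),speed=.08)
r.servo_line(*pose(bay(.245),h+.0295,MY),speed=.05); r.wait(.5)
s=r.sense(); print(s["opening"],s["contact_force"].round(1),s["clock"],s["tcp_pos"],s["orientation"],bay(.245),MY)
for n in("top","scene"): plate(n,.0355)
p=snap("scene"); cv2.imwrite("pics/s4.png",cv2.resize(p["frame"][130:310,130:330,::-1],None,fx=3.3,fy=3.3))
p=snap("wrist"); cv2.imwrite("pics/w4.png",p["frame"][:,:,::-1])
```

```text
0.011657078381748634
0.011528394609011897 [-0.9 -0.1 -7.1]
0.011883202442252183 [-0.   0.2 -7. ] 71.5167 [0.59693056 0.05376631 0.26262095] [ 1.79987980e+02 -2.14046126e-03  8.31966563e+01] [0.59691326 0.05377604] 83.19899097179713
```

View pics/s4.png

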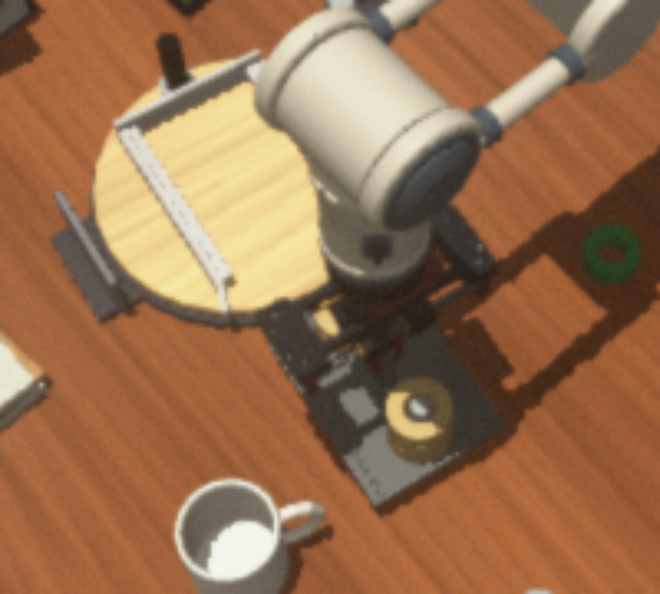

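View pics/w4.png

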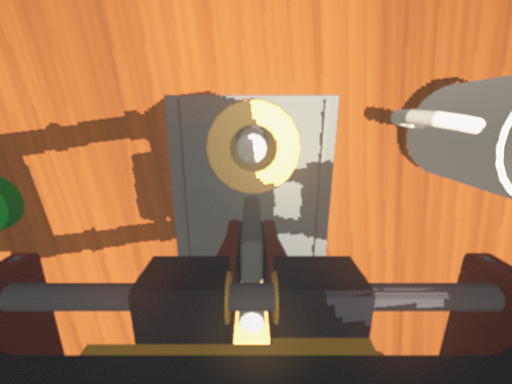

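Run:
```python
from h import *
s=snap("wrist")
for z in(.0255,.0355,.0455):
    P=ray(s,[(166,95.5),(338,95.5)],z)[:,:2]-AX
    print(z,P@mx,P@np.array([-mx[1],mx[0]]))
```

```text
0.0255 [0.33652585 0.33658623] [ 0.0664998  -0.06589294]
0.0355 [0.33587881 0.33593641] [ 0.06347071 -0.06281221]
0.0455 [0.33523178 0.33528659] [ 0.06044162 -0.05973147]
```

Run:
```python
from h import *
h=.233
F0=r.sense()["contact_force"]
r.servo_line(*pose(bay(.197),h+.0295,MY),speed=.05); r.wait(.3)
print((r.sense()["contact_force"]-F0).round(2))
for k in range(12):
    z=h+.0295-.0006*(k+1)
    r.servo_line(*pose(bay(.197),z,MY),speed=.02); r.wait(.15)
    s=r.sense(); f=s["contact_force"]-F0; print(round(z-h-.027,4),round(s["tcp_pos"][2]-z,4),f.round(1),s["torque"].round(2))
    if f[2]>2: break
```

```text
[-0.76 -1.24  0.27]
0.0019 0.0 [ 0.2 -0.7 -0. ] [-0.06  0.03  0.02]
0.0013 -0.0 [-1.8 -1.2  0.8] [-0.17  0.08  0.03]
0.0007 0.0 [-1.  -0.5  1.3] [-0.02  0.08 -0.01]
0.0001 -0.0 [-0.5  0.   1.2] [-0.12  0.05  0.03]
-0.0005 0.0 [ 0.5 -0.9  1.5] [-0.12  0.01 -0.04]
-0.0011 0.0005 [-2.2 -0.6  5.8] [-0.18  0.45 -0.05]
```

Run:
```python
from h import *
h=.233; z=h+.027+.0012
r.servo_line(*pose(bay(.197),z,MY),speed=.02); r.wait(.3); F0=r.sense()["contact_force"]; print(F0.round(1))
for x in list(np.arange(.18,.009,-.01))+[.006,.004,.002,.001,0,-.001,-.002,-.003,-.004]:
    r.servo_line(*pose(bay(x),z,MY),speed=.04); r.wait(.1)
    s=r.sense(); f=s["contact_force"]-F0; a=f[:2]@mx; l=f[:2]@np.array([-mx[1],mx[0]])
    print(round(x,3),"axial %.1f lat %.1f z %.1f"%(a,l,f[2]),round(s["opening"],4))
    if a>9 or abs(l)>15 or abs(f[2])>12: print("STOP"); break
print(s["clock"])
p=snap("scene"); cv2.imwrite("pics/s5.png",cv2.resize(p["frame"][120:270,130:330,::-1],None,fx=3.5,fy=3.5))
```

```text
[ 0.3 -0.2 -6.3]
0.18 axial -0.1 lat 0.6 z -1.2 0.0117
0.17 axial -0.1 lat -1.0 z 0.0 0.0123
0.16 axial 0.3 lat -0.8 z -0.5 0.0116
0.15 axial -0.6 lat -0.0 z -0.0 0.0125
0.14 axial 0.6 lat -0.2 z 0.3 0.012
0.13 axial 0.7 lat 0.1 z -1.4 0.0117
0.12 axial -0.4 lat 0.1 z -0.6 0.0119
0.11 axial 0.0 lat -0.1 z -1.0 0.0119
0.1 axial -0.4 lat 0.5 z -0.8 0.012
0.09 axial -0.3 lat -0.3 z -1.0 0.0118
0.08 axial 0.0 lat -0.3 z -0.7 0.0121
0.07 axial 0.1 lat 0.5 z -0.8 0.0116
0.06 axial -0.2 lat -0.3 z -0.5 0.012
0.05 axial -0.2 lat 0.5 z -1.4 0.0119
0.04 axial 0.7 lat 0.8 z -0.7 0.0119
0.03 axial 0.1 lat 0.8 z -0.1 0.012
0.02 axial 0.1 lat -0.3 z -0.1 0.012
0.01 axial -0.6 lat 1.3 z -0.2 0.012
0.006 axial 0.9 lat -0.7 z -0.9 0.0115
0.004 axial 0.1 lat -0.6 z 0.3 0.0115
0.002 axial -0.2 lat 0.7 z -1.1 0.0118
0.001 axial -0.9 lat -0.7 z -0.7 0.012
0 axial 0.2 lat -0.2 z -0.7 0.0118
-0.001 axial 0.6 lat -0.5 z -0.5 0.0117
-0.002 axial -0.2 lat 0.7 z -0.5 0.0119
-0.003 axial 0.3 lat -0.3 z 0.0 0.0118
-0.004 axial 0.5 lat 0.4 z -0.3 0.0117
88.4667
```

View pics/s5.png

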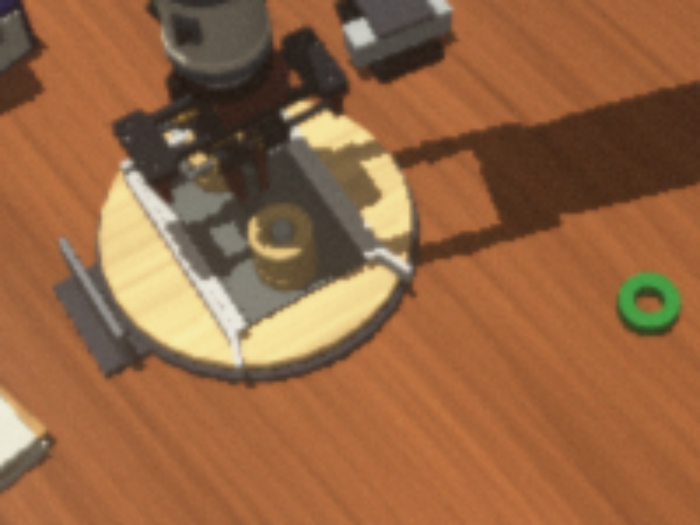

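Run:
```python
from h import *
h=.233; z=h+.027+.0004; r.servo_line(*pose(bay(-.004),z,MY),speed=.02); r.wait(.3); F0=r.sense()["contact_force"]
for x in np.arange(-.005,-.020,-.001):
    r.servo_line(*pose(bay(x),z,MY),speed=.03); r.wait(.15)
    s=r.sense(); f=s["contact_force"]-F0; a=f[:2]@mx
    print(round(x,3),"axial %.1f z %.1f"%(a,f[2]),round(s["opening"],4), (s["tcp_pos"][:2]-bay(x)).round(4))
    if abs(a)>8: print("STOP"); break
```

```text
-0.005 axial 4.7 z 0.8 0.0119 [0.0001 0.0006]
-0.006 axial 6.4 z 1.5 0.0117 [0.0001 0.0012]
-0.007 axial 9.1 z 3.7 0.0118 [0.0002 0.0018]
STOP
```

```bash
python3 - <<'E'
from h import *
h=.233; p0=r.sense()["tcp_pos"]
r.servo_line(*pose(p0[:2],h+.0265,MY),speed=.02); s=r.sense(); print(s["contact_force"].round(1))
r.let_go(); r.servo_line(*pose(p0[:2],.40,MY)); park()
for n in("top","scene"):
    p=snap(n); 
    y,x,c=(slice(110,240),slice(255,365),0) if n=="top" else (slice(125,255),slice(130,260),0)
    cv2.imwrite(f"pics/{n}6.png",cv2.resize(p["frame"][y,x,::-1],None,fx=4.5,fy=4.5,interpolation=cv2.INTER_CUBIC))
    f,W=carousel(p); print(n,f,walls(W,MY*d2r))
    for c in blobs(p,(0,0,60),(179,60,150),300,5000):
        w=ray(p,c,.033)[:,:2]-AX; a=w@mx
        if np.linalg.norm(w,axis=1).max()<.14: print(n,len(c),np.percentile(a,[1,99]).round(4),np.percentile(w@[-mx[1],mx[0]],[1,99]).round(4))
E
python3 -c "
import cv2,numpy as np
a=cv2.imread('pics/top6.png');b=cv2.imread('pics/scene6.png')
h=min(a.shape[0],b.shape[0]);o=np.hstack([a[:h],b[:h]]);cv2.imwrite('pics/c6.png',cv2.resize(o,(798,int(h*798/o.shape[1]))))"
```

```text
[ 0.7  5.8 -4.2]Traceback (most recent call last):
  File "<stdin>", line 9, in <module>
  File "h.py", line 24, in carousel
    b=max(blobs(s,(17,60,190),(28,140,255),1500,20000),key=lambda c:-np.linalg.norm(ray(s,c,.027).mean(0)[:2]-[.56,-.2]))
ValueError: max() iterable argument is empty
[ WARN:0@0.013] global loadsave.cpp:275 findDecoder imread_('pics/scene6.png'): can't open/read file: check file path/integrity
Traceback (most recent call last):
AttributeError: 'NoneType' object has no attribute 'shape'
```

That `b` line is unused anyway; remove it and look.

```bash
sed -i '/b=max(blobs(s,(17/d' h.py
python3 - <<'E'
from h import *
o=[]
for n in("top","scene"):
    p=snap(n); y,x=(slice(110,240),slice(255,385)) if n=="top" else (slice(125,255),slice(130,260))
    o.append(cv2.resize(p["frame"][y,x,::-1],(399,399),interpolation=cv2.INTER_CUBIC))
    f,W=carousel(p); print(n,f,walls(W,MY*d2r))
    for c in blobs(p,(0,0,60),(179,60,150),300,5000):
        w=ray(p,c,.033)[:,:2]-AX; a=w@mx
        if np.linalg.norm(w,axis=1).max()<.14: print(n,len(c),np.percentile(a,[1,99]).round(4),np.percentile(w@[-mx[1],mx[0]],[1,99]).round(4))
cv2.imwrite("pics/c6.png",np.hstack(o)); print(r.sense()["clock"])
E
```

```text
top [ 0.56759556 -0.18897469  0.13450722] (np.float64(1.4513678380302946), [array([5.55217660e-05, 6.66090307e-02, 3.29000000e+02]), array([-5.57993418e-05, -6.59094144e-02,  2.90000000e+02])], array([-0.13230335, -0.09675673, -0.06214797]))
top 338 [-0.0943  0.0863] [-0.06    0.0531]
scene [ 0.56809709 -0.18992083  0.1348438 ] (np.float64(1.4528051243139881), [array([-2.51173224e-03,  6.66135275e-02,  2.60000000e+02]), array([ 2.51197058e-03, -6.73665511e-02,  2.91000000e+02])], array([-0.1218112 , -0.10239218, -0.08879633]))
scene 304 [-0.1092  0.0859] [-0.0661  0.0724]
94.8167
```

View pics/c6.png

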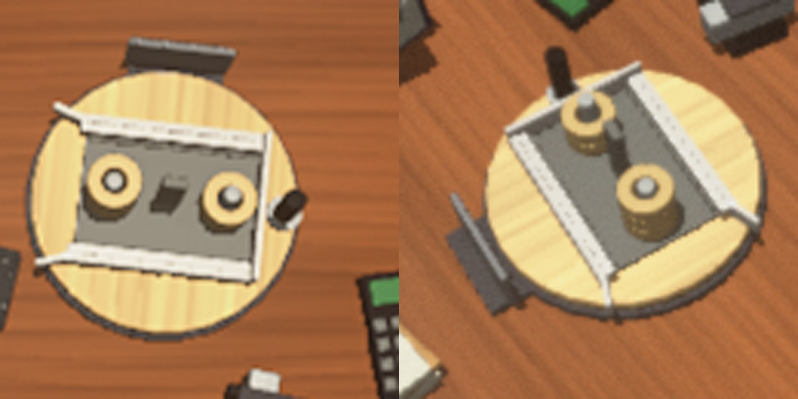

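Run:
```python
from h import *
yb=np.degrees(Y0); T=np.pi/2
r.reach(*pose(knob(T),.36,yb+90)); r.servo_line(*pose(knob(T),.245,yb+90)); r.grab(30); print(r.sense()["opening"])
turn(T,-.02,yb,n=11); s=r.sense(); print(s["opening"],s["contact_force"].round(1))
r.let_go(); r.servo_line(*pose(knob(-.02),.36,yb-1)); r.reach(*pose([.35,.25],.40,-13.8)); r.wait(1)
o=[]
for n in("top","scene"):
    p=snap(n); y,x=(slice(110,240),slice(255,385)) if n=="top" else (slice(125,255),slice(130,260))
    o.append(cv2.resize(p["frame"][y,x,::-1],(399,399),interpolation=cv2.INTER_CUBIC))
    f,W=carousel(p); print(n,f,walls(W,Y0))
    m=np.array([np.cos(Y0),np.sin(Y0)])
    for c in blobs(p,(0,0,60),(179,60,150),300,5000):
        w=ray(p,c,.033)[:,:2]-AX
        if np.linalg.norm(w,axis=1).max()<.14: print(n,np.percentile(w@m,[1,99]).round(4))
cv2.imwrite("pics/c7.png",np.hstack(o)); print(r.sense()["clock"])
```

```text
0.021558859472076797
0.021687814679523243 [ 3.7 -3.6 -3.5]
top [ 0.56767588 -0.18887195  0.13458981] (np.float64(-0.1156805158531778), [array([1.67088995e-03, 6.66690594e-02, 3.04000000e+02]), array([-1.67027356e-03, -6.60270243e-02,  3.11000000e+02])], array([-0.13512443, -0.09488368, -0.08989874]))
scene [ 0.56817962 -0.19013237  0.13463498] (np.float64(-0.11871954669327979), [array([6.35530332e-04, 6.68035617e-02, 2.94000000e+02]), array([-6.35537190e-04, -6.68384997e-02,  2.63000000e+02])], array([-0.1147417 , -0.09877805, -0.06903267]))
107.5
```

View pics/c7.png

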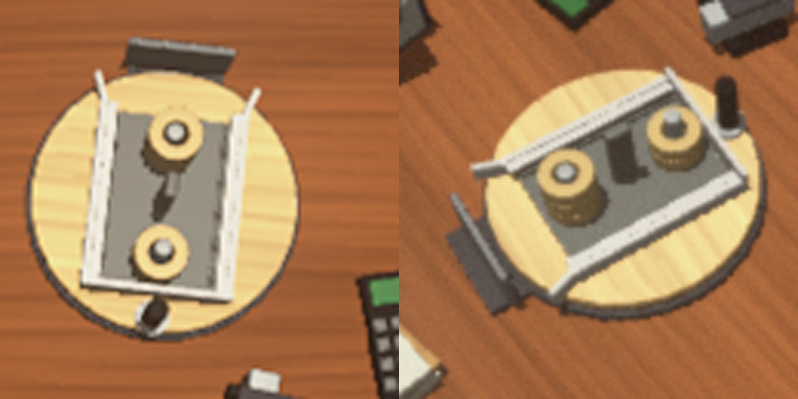

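```bash
python3 -c "
from station import r
print(r.hand_in())"
```

```text
the job is handed in; nothing more can be done
None
```

The job is handed in at about 108 s of the 210 s: all five beige rolls are on the spindles (three on one, two on the other), the tray is fully home under the lips, and the carousel is back at its stowed position; I have no verdict from the judging.

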